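Centre the brass lamp on its little stand

ROBOT

A 6-joint arm with a two-finger parallel gripper is mounted at the origin on the work surface. World frame = base frame: x ahead of the robot, y to its left, z up, the work surface at z = 0. Lengths are in m, angles in rad, forces in N, time in s.
With the tool pointing down it reaches from about 0.375 to 0.9 m from the base axis. Payload 3.1 kg.
Tool frame: the origin (TCP) lies midway between the tips of the shut fingers; the grasp point (between the pads) lies 19 mm behind it; x points along the fingers, z is the direction in which the jaws open and shut, and the axes are right-handed (so a half turn about x gives the same grasp; the last joint's range is limited). The gripper opens to 87 mm and grips with 3 to 60 N. Pads are 19 mm wide; open, the fingers measure 117 mm over their backs; the gripper's body (75 mm by 190 mm) begins 51 mm behind the grasp point.
Start: joints at [1.016, 0.527, 1.433, -0, 1.181, -0.178], TCP at [0.229, 0.581, 0.223] pointing down, gripper open.
Joint ranges: [-3.08, 3.08], [-0.75, 2.2], [0.22, 2.44], [-1.43, 4.57], [0, 2.65], [-2.85, 2.85]. Speed limits (rad/s): [2.79, 2.79, 3.14, 3.14, 3.14, 3.14].

INTERFACE

Orientations are given as a unit quaternion [x, y, z, w].
In Python, from rig import robot, optics, workorder gives the robot as it stands.
- The arm moves only by the tool arm_command, never from a script. Its argument "plan" is a list of rows, each a list of 7 numbers: the shift along the tool's x, y, z in cm, then the turn, a rotation vector about the tool's x, y, z in rad, then the finger opening in cm, from 0 to 8.7. In form: [[x, y, z, ax, ay, az, gripper], ...]. A call has 1 to 12 rows; each row shifts and turns the pose as measured when the row begins, along the tool's axes as they then stand; what a row does not reach is not made up. A row lasts 1/8 s, in which the tool goes at most 62.5 mm and 10.7 degrees, less where a joint would pass 70% of its speed; a pose out of reach is approached as far as the arm can. A call with a gripper value outside its range is refused whole. The fingers move at their own pace and stop on an object; "grip_force" is the grip in N (left out, the last holds). Time passes only in rows, so rows that do not move let the fingers close. It gives the time, the measured TCP pose, the force and the opening at its end, in the units of the state.
- robot.get_obs(): the state, without advancing time (a new reading comes with each control period).
- optics.camera(name): name is "scene" or "side" or "wrist"; returns (picture, depth): 400x640x3 uint8, blue, green, red; 400x640 float32, m along the optical axis (not along the pixel's ray), 0 where there is no reading.
- optics.camera_info(name): a dict with "mtx" (3x3 intrinsics, pixels), "k1" (the pictures are not rectified: a ray, as slopes to the right and down, at radius r is drawn at 1 + k1 r^2 times it, then the intrinsics apply), "position" and "rotation" of the camera in the world; the wrist camera has in their place "tool_from_camera" (4x4, takes a point from camera to tool coordinates, whose origin is the TCP and whose axes are the tool frame's). Camera axes: x right, y down, z forward; pixel columns grow to the right and rows downward; lengths in m; the calibration is good to about 2 mm. A picture is of the moment at which its call begins: read the wrist's pose just before it. camera_info takes no time and is no camera call.
- workorder.hand_in(): hands the job in, once; it reports no verdict.
The state is a dict: "time": time; "q": joint angles; "joint_velocities": joint speeds; "joint_torque": joint torques, N m; "position": TCP position; "tool_rot": TCP orientation; "ft_force": force on the tool from outside, world axes, zero at the start; "moment": the same for the moment, N m; "grip_width": finger opening in m.
Only numpy, scipy, OpenCV 4.12 (cv2) and the standard library are available. Lean on these libraries where they do the work, as an engineer would, in place of code of your own. Each camera call takes 0.05 s, during which the arm holds its last target. There are 200 camera calls.

TASK

The small brass lamp has been left near the edge of its round red stand. Push it lightly with the fingertips until it stands upright in the middle of the stand, without pinching, lifting or tipping it. Leave the stand and everything else on the counter where they are, and finish with the hand clear of everything.

Things in the scene. Friction and masses are not known exactly. Their poses are not given: they have to be found in the camera images.
- lamp: small brass pedestal lamp (unlit), one rigid round piece, 61 mm tall, about 0.2 kg, top-heavy. Foot: disc 44 mm in diameter whose upright rim is 10 mm high, narrowing above to a 12 mm stem; bowl 38 mm in diameter from 36 to 53 mm above the underside; small round knob on top. The foot is its widest part. Pushed low, on the rim of the foot, it slides; pushed at the bowl it rocks and may topple. Origin: centre of its underside; z up.
- stand: round red-lacquered wooden stand, 90 mm in diameter, 40 mm high, flat top with no rim, about 0.5 kg, loose on the counter. Origin: centre of its underside, so the middle of its top lies 40 mm above the origin; z up.
- tiffin: three-tier stainless steel tiffin carrier with side lever latch, 128 mm over its side bars (along its y), 109 mm along x, 216 mm tall with its handle. Origin: centre of its underside. Leave alone.
- lunchbox: blue plastic lunchbox, 134 x 176 mm (x, y), 57 mm tall. Origin: centre of its underside. Leave alone.
- teaspoon: steel teaspoon lying flat, 140 mm long along its x. Origin: on its underside, near mid-length. Leave alone.
- lid: round green silicone lid, 94 mm in diameter, 6 mm thick, 18 mm tall with its middle knob, lying on the counter. Origin: centre of its underside. Leave alone.
There are look-alikes about, which are no part of the job. Of the things that look like the lamp, the smallest one is meant. Several things look just like the stand: the one meant starts farthest from the robot's base.

How it is judged:
On the way:
1. a finger touches the lamp (contact force between the fingers and lamp above 0.1 N).
At the end, for the whole second after the job is handed in: the lamp stands upright and at rest on the stand with its centre within 5 mm of the stand's centre; the stand, tiffin carrier, lunchbox, teaspoon and lid are each within 10 mm of where they started (horizontal distance between lamp and stand below 0.005 m and z of lamp in the frame of stand between 0.037 and 0.043 m and angle between each of lamp, stand's own z axis and vertical below 0.05 rad and linear speed of lamp below 0.01 m/s and angular speed of lamp below 0.1 rad/s and distance of each of stand, tiffin, lunchbox, teaspoon, lid from where it was at the start of the episode below 0.01 m); the robot touches nothing.
It fails at once if the lamp is tipped by more than about 20 degrees (angle between lamp's own z axis and vertical above 0.35 rad).
It fails at once if the lamp is lifted more than 10 mm off the stand (z of lamp in the frame of stand above 0.05 m).
It fails at once if the lamp leaves the top of the stand (z of lamp in the frame of stand below 0.03 m).
It fails at once if the lamp is struck or squeezed with more than 12 N (contact force between the fingers and lamp above 12 N).
It fails at once if the stand, tiffin carrier, lunchbox, teaspoon or lid is moved more than 10 mm (distance of any of stand, tiffin, lunchbox, teaspoon, lid from where it was at the start of the episode above 0.01 m).
It also fails if it takes over 42 s, if anything falls off the work surface, if the arm or the gripper's body presses on something with over 40 N, if the wrist force passes 120 N, or if a joint passes its speed limit or range.

## Working session

There is one attempt and no reset: what is moved stays moved. The work goes in short steps, Python scripts to look and compute and a tool call to move; the robot and the scene stay as the last step left them, time stands still between calls to the robot, and variables do not carry over. Pictures are saved under pics/ and viewed, about 8 in all and at most 12, crops included, and the job is handed in when it is done.

Besides the shell and the picture viewer there is one more tool, called after "Call:" by a JSON object that holds its "method" and its "body". arm_command: Moves the arm, as the interface text tells. Its arguments: {"type":"object","properties":{"plan":{"type":"array"},"grip_force":{"type":"number"}},"required":["plan"]}

```bash
mkdir -p pics
cat > h.py <<'E'
import numpy as np, cv2
from scipy.spatial.transform import Rotation as R
from rig import robot, optics, workorder
def pose():
    o=robot.get_obs(); T=np.eye(4); T[:3,:3]=R.from_quat(o["tool_rot"]).as_matrix(); T[:3,3]=o["position"]; return T,o
def cam(name):
    T,o=pose(); im,d=optics.camera(name); i=optics.camera_info(name)
    if name=="wrist": C=T@np.array(i["tool_from_camera"])
    else:
        C=np.eye(4); r=np.array(i["rotation"]); C[:3,:3]=r if r.shape==(3,3) else R.from_quat(r).as_matrix(); C[:3,3]=i["position"]
    return im,d,np.array(i["mtx"]),i["k1"],C
def cloud(d,K,k1,C):
    h,w=d.shape; v,u=np.mgrid[:h,:w].astype(np.float64)
    n=cv2.undistortPoints(np.stack([u.ravel(),v.ravel()],1)[:,None],K,np.array([k1,0,0,0.]))[:,0]
    P=np.c_[n*d.ravel()[:,None],d.ravel()]
    return (P@C[:3,:3].T+C[:3,3]).reshape(h,w,3)
E
python3 - <<'E'
from h import *
for n in("scene","side"):
    im,d,K,k1,C=cam(n); cv2.imwrite(f"pics/{n}0.png",im); np.savez(f"{n}0.npz",im=im,d=d,K=K,k1=k1,C=C); print(n,K.tolist(),k1,C.round(3).tolist(),(d>0).mean())
T,o=pose(); print(T.round(3),o["time"],o["grip_width"],optics.camera_info("wrist"))
E
```

```text
scene [[423.66078515761257, 0.0, 318.08562678341724], [0.0, 423.66078515761257, 203.97234747673258], [0.0, 0.0, 1.0]] 0.03327261729606487 [[-0.473, 0.622, -0.624, 1.212], [0.881, 0.337, -0.332, 0.361], [0.003, -0.707, -0.708, 0.837], [0.0, 0.0, 0.0, 1.0]] 0.9961484375
side [[491.81691587014865, 0.0, 307.91803185104504], [0.0, 491.81691587014865, 196.82522466965506], [0.0, 0.0, 1.0]] -0.07524193727708539 [[0.669, -0.544, 0.506, -0.218], [-0.743, -0.484, 0.462, -0.686], [-0.006, -0.685, -0.728, 1.116], [0.0, 0.0, 0.0, 1.0]] 0.99596484375
[[-0.001 -0.93   0.367  0.229]
 [-0.002  0.367  0.93   0.581]
 [-1.     0.    -0.002  0.222]
 [ 0.     0.     0.     1.   ]] 0.1 0.08751457133667954 {'mtx': array([[293.18615236,   0.        , 318.14990812],
       [  0.        , 293.18615236, 200.91032957],
       [  0.        ,   0.        ,   1.        ]]), 'k1': -0.03722102816511088, 'tool_from_camera': array([[-1.63564919e-04, -2.76292846e-01,  9.61073481e-01,
        -1.62958854e-01],
       [ 1.82147434e-04, -9.61073487e-01, -2.76292816e-01,
         7.49658337e-02],
       [ 9.99999970e-01,  1.29865257e-04,  2.07523940e-04,
         9.11507013e-04],
       [ 0.00000000e+00,  0.00000000e+00,  0.00000000e+00,
         1.00000000e+00]])}
```

View pics/scene0.png

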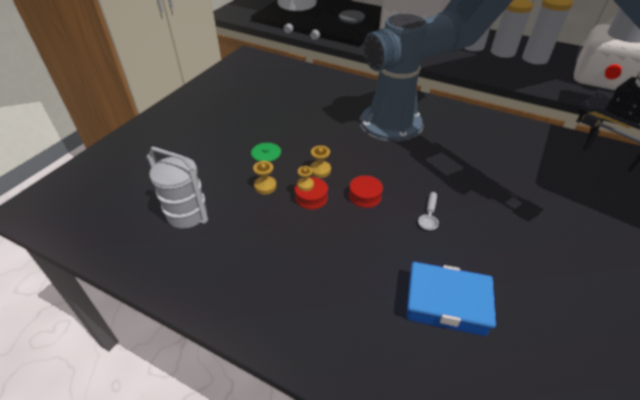

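View pics/side0.png

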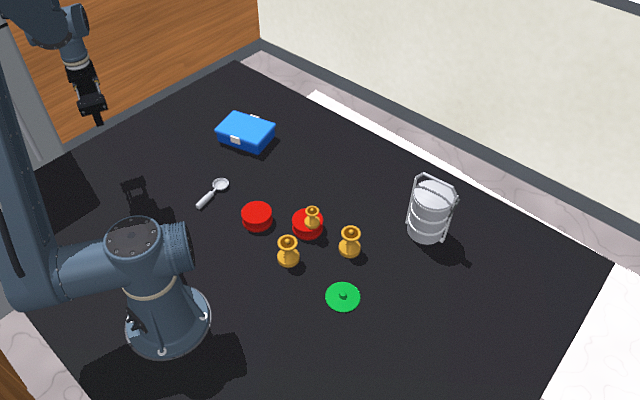

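Lamp candidates in the scene picture: (264,178) and (320,160) stand on the counter and are larger. The one at (306,178) is the smallest and stands on a red stand. Stand candidates: (312,193), which carries the small lamp, and (366,190), which is empty. Next I measure them all and take a close crop.

```bash
cat >> h.py <<'E'
def circ(p):
    from scipy.optimize import least_squares
    c=p.mean(0); return least_squares(lambda a:np.hypot(*(p-a[:2]).T)-a[2],[*c,.04],loss="soft_l1",f_scale=.001).x
def blobs(im,P,lo,hi,zmin):
    hsv=cv2.cvtColor(im,cv2.COLOR_BGR2HSV); H,S,V=[hsv[...,k].astype(int) for k in range(3)]
    m=((H>=lo)&(H<=hi)&(S>120)&(V>50)&(P[...,2]>zmin)&(P[...,2]<.15)&(P[...,0]>.2)&(P[...,0]<.9)).astype(np.uint8)
    n,L,st,ce=cv2.connectedComponentsWithStats(m)
    return [(L==k,ce[k]) for k in range(1,n) if st[k,4]>40]
E
python3 - <<'E'
from h import *
for n in("scene","side"):
    z=np.load(n+"0.npz"); im=z["im"]; P=cloud(z["d"],z["K"],float(z["k1"]),z["C"])
    for nm,lo,hi in(("red",0,8),("brass",12,32),("green",45,85)):
        for m,c in blobs(im,P,lo,hi,.004):
            q=P[m]; top=q[q[:,2]>np.percentile(q[:,2],98)-.006]
            hull=cv2.convexHull(top[:,:2].astype(np.float32))[:,0]
            print(n,nm,c.round(),m.sum(),"z",q[:,2].min().round(3),q[:,2].max().round(3),"mean",q.mean(0).round(3),"topcirc",circ(hull).round(4),"minmax",top[:,:2].min(0).round(3),top[:,:2].max(0).round(3))
a=cv2.imread("pics/side0.png")[190:280,230:375]; b=cv2.imread("pics/scene0.png")[135:215,240:390]
cv2.imwrite("pics/crop.png",np.vstack([cv2.resize(a,(600,300),interpolation=2)[:, :],cv2.resize(b,(600,300),interpolation=2)]))
E
```

```text
scene red [313. 194.] 662 z 0.004 0.045 mean [ 0.477 -0.048  0.031] topcirc [ 0.4625 -0.0598  0.0446] minmax [ 0.418 -0.102] [ 0.51  -0.015]
scene red [366. 190.] 824 z 0.004 0.046 mean [0.396 0.074 0.034] topcirc [0.3847 0.0704 0.0449] minmax [0.339 0.026] [0.43  0.115]
scene brass [70. 40.] 2193 z 0.004 0.15 mean [ 0.203 -1.305  0.078] topcirc [12.3173 -1.3217 12.1168] minmax [ 0.2   -1.554] [ 0.209 -1.067]
scene brass [314. 168.] 759 z 0.004 0.102 mean [ 0.397 -0.085  0.054] topcirc [ 0.4612 -0.0802  0.0183] minmax [ 0.444 -0.099] [ 0.48  -0.062]
scene brass [264. 177.] 518 z 0.004 0.087 mean [ 0.491 -0.196  0.044] topcirc [ 0.4872 -0.1998  0.0243] minmax [ 0.463 -0.223] [ 0.512 -0.18 ]
scene green [266. 151.] 403 z 0.004 0.022 mean [ 0.353 -0.285  0.007] topcirc [ 0.3526 -0.2853  0.0087] minmax [ 0.344 -0.293] [ 0.364 -0.277]
side red [257. 216.] 752 z 0.004 0.049 mean [0.379 0.062 0.035] topcirc [0.3839 0.0687 0.0438] minmax [0.341 0.024] [0.428 0.114]
side red [304. 225.] 528 z 0.004 0.055 mean [ 0.445 -0.066  0.032] topcirc [ 0.461  -0.0618  0.0441] minmax [ 0.418 -0.106] [ 0.504 -0.016]
side brass [80.  2.] 225 z 0.004 0.095 mean [0.764 1.755 0.042] topcirc [0.68   1.7453 0.0195] minmax [0.661 1.727] [0.699 1.767]
side brass [15. 29.] 157 z 0.004 0.098 mean [0.416 1.757 0.043] topcirc [0.3977 1.7526 0.0142] minmax [0.397 1.738] [0.412 1.767]
side brass [312. 217.] 281 z 0.038 0.104 mean [ 0.457 -0.084  0.071] topcirc [ 0.4604 -0.08    0.0179] minmax [ 0.442 -0.098] [ 0.479 -0.062]
side brass [349. 241.] 565 z 0.004 0.09 mean [ 0.477 -0.206  0.046] topcirc [ 0.4809 -0.2005  0.0213] minmax [ 0.46  -0.225] [ 0.505 -0.182]
side brass [287. 250.] 578 z 0.005 0.09 mean [ 0.34  -0.099  0.046] topcirc [ 0.344  -0.0956  0.025 ] minmax [ 0.321 -0.121] [ 0.366 -0.074]
side green [342. 297.] 777 z 0.004 0.024 mean [ 0.347 -0.288  0.008] topcirc [ 0.3393 -0.2819  0.0276] minmax [ 0.305 -0.298] [ 0.383 -0.256]
```

View pics/crop.png

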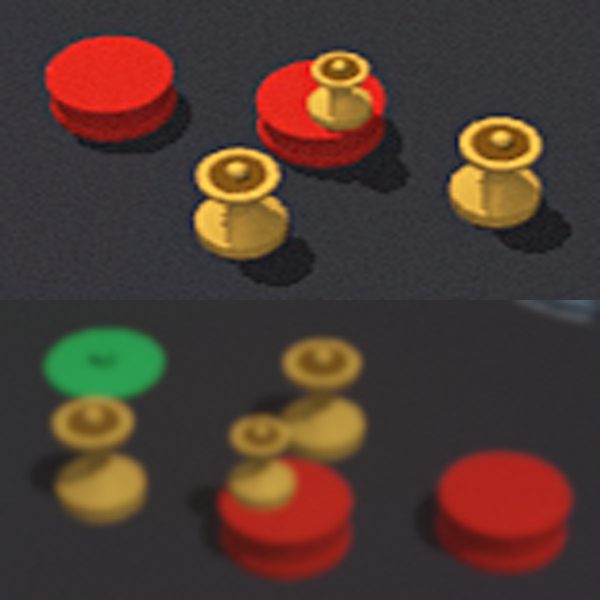

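The close crop confirms it: the small lamp stands on the stand at about (0.462,-0.061), near its -y edge. That stand is also the farther of the two. I'll move to a look pose above it and yaw so that tool y is world +y, the push direction.

```bash
cat >> h.py <<'E'
def plan(xyz,n,yaw=0.):
    "rows in tool axes; target tool x down, tool z at azimuth yaw"
    T,o=pose(); c,s=np.cos(yaw),np.sin(yaw)
    Rt=np.array([[0,-s,c],[0,c,s],[-1,0,0]]); rv=R.from_matrix(T[:3,:3].T@Rt).as_rotvec()
    d=(np.array(xyz)-T[:3,3])/n; Rc=T[:3,:3]
    for k in range(n):
        print((Rc.T@d*100).round(2).tolist(),(rv/n).round(3).tolist()); Rc=Rc@R.from_rotvec(rv/n).as_matrix()
E
python3 - <<'E'
from h import *
plan([.461,-.075,.20],12)
for n in("scene","side"):
    z=np.load(n+"0.npz"); im=z["im"]; P=cloud(z["d"],z["K"],float(z["k1"]),z["C"])
    r=np.hypot(P[...,0]-.462,P[...,1]+.055); b=(P[...,2]>.03)&(P[...,2]<.05)&(r<.025)&(P[...,1]>-.05); print(n,np.median(P[b][:,2]))
    g=(np.abs(P[...,0]-.45)<.15)&(np.abs(P[...,1]-.2)<.05); print(np.median(P[g][:,2]))
E
```

```text
[0.19, -3.8, -4.37] [0.1, -0.0, 0.0]
[0.19, -4.22, -3.97] [0.1, -0.0, 0.0]
[0.19, -4.59, -3.54] [0.1, -0.0, 0.0]
[0.18, -4.92, -3.06] [0.1, -0.0, 0.0]
[0.18, -5.2, -2.56] [0.1, -0.0, 0.0]
[0.18, -5.43, -2.03] [0.1, -0.0, 0.0]
[0.18, -5.61, -1.48] [0.1, -0.0, 0.0]
[0.18, -5.73, -0.91] [0.1, -0.0, 0.0]
[0.18, -5.79, -0.34] [0.1, -0.0, 0.0]
[0.18, -5.79, 0.24] [0.1, -0.0, 0.0]
[0.18, -5.74, 0.81] [0.1, -0.0, 0.0]
[0.18, -5.63, 1.38] [0.1, -0.0, 0.0]
scene 0.04011083486641376
-0.0004263006259264124
side 0.041760906616430615
0.001663015023277592
```

Call:
{"method": "arm_command", "body": {"plan": [[0.2, -3.8, -4.4, 0.1, 0, 0, 2], [0.2, -4.2, -4.0, 0.1, 0, 0, 2], [0.2, -4.6, -3.5, 0.1, 0, 0, 2], [0.2, -4.9, -3.1, 0.1, 0, 0, 2], [0.2, -5.2, -2.6, 0.1, 0, 0, 2], [0.2, -5.4, -2.0, 0.1, 0, 0, 2], [0.2, -5.6, -1.5, 0.1, 0, 0, 2], [0.2, -5.7, -0.9, 0.1, 0, 0, 2], [0.2, -5.8, -0.3, 0.1, 0, 0, 2], [0.2, -5.8, 0.2, 0.1, 0, 0, 2], [0.2, -5.7, 0.8, 0.1, 0, 0, 2], [0.2, -5.6, 1.4, 0.1, 0, 0, 2]]}}

```text
time: 1.6
position: [0.454, -0.0943, 0.1954]
tool_rot: [0.013, 0.706, -0.013, 0.708]
ft_force: [0.5, 0.8, 0.2]
grip_width: 0.0199
```

```bash
python3 -c "
from h import *
plan([.461,-.075,.20],4)"
```

```text
[-0.11, 0.49, 0.16] [-0.009, 0.001, -0.0]
[-0.11, 0.49, 0.16] [-0.009, 0.001, -0.0]
[-0.11, 0.49, 0.17] [-0.009, 0.001, -0.0]
[-0.11, 0.48, 0.17] [-0.009, 0.001, -0.0]
```

Call:
{"method": "arm_command", "body": {"plan": [[-0.4, 1.8, 0.6, -0.036, 0, 0, 2], [0, 0, 0, 0, 0, 0, 2], [0, 0, 0, 0, 0, 0, 2]]}}

```text
time: 1.98
position: [0.4622, -0.0826, 0.1987]
tool_rot: [0.003, 0.706, -0.004, 0.708]
ft_force: [-0.3, 0.5, 0.4]
grip_width: 0.0201
```

```bash
cat >> h.py <<'E'
def measure(name,tag):
    im,d,K,k1,C=cam(name); cv2.imwrite(f"pics/{tag}.png",im); P=cloud(d,K,k1,C)
    hsv=cv2.cvtColor(im,cv2.COLOR_BGR2HSV); S=hsv[...,1]; H=hsv[...,0]
    z=P[...,2]; near=(np.hypot(P[...,0]-.462,P[...,1]+.065)<.062)&(S>110)
    red=near&((H<8)|(H>172))&(abs(z-.041)<.005); br=near&(H>11)&(H<34)
    q=P[red][:,:2]; hull=cv2.convexHull(q.astype(np.float32))[:,0]; sc=circ(hull)
    out={"stand":sc.round(4),"nred":int(red.sum()),"ztop":np.median(z[red]).round(4)}
    for nm,a,b in(("bowl",.09,.097),("foot",.045,.053),("knob",.0985,.106)):
        m=br&(z>a)&(z<b)
        if m.sum()>15:
            h=cv2.convexHull(P[m][:,:2].astype(np.float32))[:,0]; out[nm]=circ(h).round(4); out["n"+nm]=int(m.sum())
    print(name,out)
E
python3 - <<'E'
from h import *
T,o=pose(); print(T.round(3).tolist(),o["time"])
measure("wrist","w1"); measure("scene","s1"); measure("side","d1")
E
```

```text
[[0.003, 0.01, 1.0, 0.462], [-0.001, 1.0, -0.01, -0.083], [-1.0, -0.001, 0.003, 0.199], [0.0, 0.0, 0.0, 1.0]] 1.975
wrist {'stand': array([ 0.4641, -0.0596,  0.0444]), 'nred': 3636, 'ztop': np.float64(0.0407), 'bowl': array([ 0.4653, -0.0801,  0.0157]), 'nbowl': 605, 'foot': array([ 0.463 , -0.0781,  0.0216]), 'nfoot': 47}
scene {'stand': array([ 0.4626, -0.0601,  0.0449]), 'nred': 407, 'ztop': np.float64(0.0403), 'bowl': array([ 0.4618, -0.0795,  0.0186]), 'nbowl': 99, 'foot': array([ 0.4626, -0.0791,  0.0214]), 'nfoot': 53}
side {'stand': array([ 0.4608, -0.0611,  0.0444]), 'nred': 313, 'ztop': np.float64(0.0413), 'bowl': array([ 0.4599, -0.0801,  0.0183]), 'nbowl': 87, 'foot': array([ 0.459 , -0.0811,  0.0212]), 'nfoot': 47}
```

View pics/w1.png

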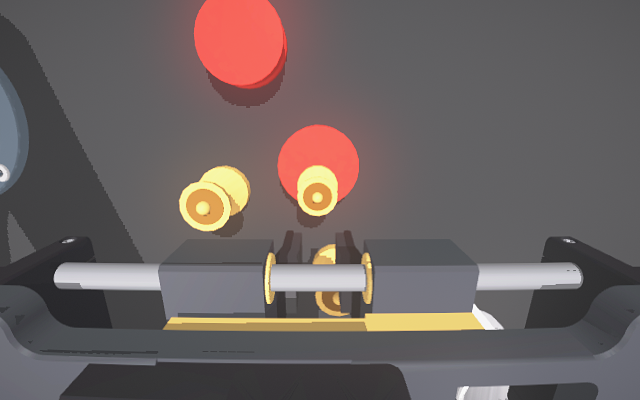

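Wrist picture: the stand's top is at (318,165) and the lamp bowl at (317,192), so the lamp sits straight toward -y. The three cameras agree that the lamp is about 19.5 mm off in -y and 0–1 mm off in x. I'll descend behind it with the fingers 2 cm apart, so the foot rim nests between the two fingertips.

Call:
{"method": "arm_command", "body": {"plan": [[0, -2.4, 0, -0.01, 0, 0, 2], [0, -2.3, 0, 0, 0, 0, 2], [0, 0, 0, 0, 0, 0, 2], [3, 0, 0, 0, 0, 0, 2], [3, 0, 0, 0, 0, 0, 2], [3, 0, 0, 0, 0, 0, 2], [0, 0, 0, 0, 0, 0, 2], [0, 0, 0, 0, 0, 0, 2]]}}

```text
time: 3.12
position: [0.4619, -0.1232, 0.1086]
tool_rot: [-0.003, 0.705, 0.003, 0.709]
ft_force: [-0.5, 0.0, 0.5]
grip_width: 0.0199
```

```bash
python3 -c "
from h import *
plan([.4622,-.130,.0455],3)"
```

```text
[2.1, -0.23, -0.0] [0.003, 0.002, 0.0]
[2.1, -0.23, 0.0] [0.003, 0.002, 0.0]
[2.1, -0.23, 0.01] [0.003, 0.002, 0.0]
```

Call:
{"method": "arm_command", "body": {"plan": [[0, -0.7, 0, 0.01, 0.006, 0, 2], [2.0, 0, 0, 0, 0, 0, 2], [2.0, 0, 0, 0, 0, 0, 2], [1.5, 0, 0, 0, 0, 0, 2], [0, 0, 0, 0, 0, 0, 2], [0, 0, 0, 0, 0, 0, 2]]}}

```text
time: 3.88
position: [0.4682, -0.1348, 0.0591]
tool_rot: [-0.002, 0.703, -0.004, 0.712]
ft_force: [0.3, 0.1, 0.1]
grip_width: 0.0199
```

```bash
python3 -c "
from h import *
plan([.4622,-.122,.0455],1); print(pose()[0].round(4))
measure('wrist','w2'); measure('side','d2'); measure('scene','s2')
a=cv2.imread('pics/w2.png')[120:400,160:480]; b=cv2.imread('pics/d2.png')[160:260,250:400]
cv2.imwrite('pics/c2.png',np.vstack([cv2.resize(a,(360,300)),cv2.resize(b,(360,240),interpolation=2)]))"
```

```text
[1.34, 1.29, -0.62] [-0.004, 0.013, 0.009]
[[ 0.0127  0.0039  0.9999  0.4682]
 [-0.0087  1.     -0.0037 -0.1348]
 [-0.9999 -0.0086  0.0127  0.0591]
 [ 0.      0.      0.      1.    ]]
wrist {'stand': array([ 0.4636, -0.0597,  0.0447]), 'nred': 12777, 'ztop': np.float64(0.0408), 'bowl': array([ 0.4626, -0.0801,  0.0179]), 'nbowl': 2929, 'foot': array([ 0.4625, -0.079 ,  0.0217]), 'nfoot': 33, 'knob': array([ 0.4625, -0.0785,  0.0046]), 'nknob': 202}
side {'stand': array([ 0.4612, -0.0614,  0.044 ]), 'nred': 109, 'ztop': np.float64(0.0408)}
scene {'stand': array([ 0.4628, -0.0598,  0.0451]), 'nred': 405, 'ztop': np.float64(0.0402), 'bowl': array([ 0.4616, -0.0793,  0.0182]), 'nbowl': 98, 'foot': array([ 0.4618, -0.0787,  0.0218]), 'nfoot': 61}
```

View pics/c2.png

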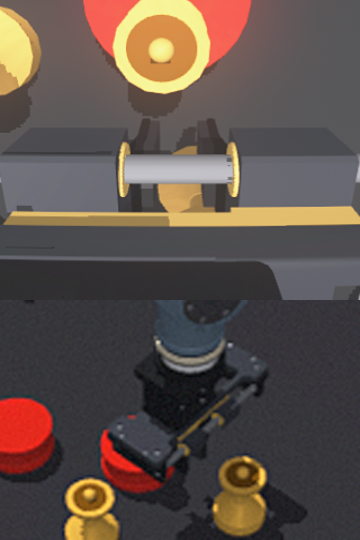

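Top part: the lamp bowl is at (160,50) with the fingers behind it at about (180,150), clear. Bottom part: the gripper is clear of the other lamps. The arm drifted about 6 mm in x, so I'll correct that and then go down.

Call:
{"method": "arm_command", "body": {"plan": [[0.6, 0.4, -0.6, 0, 0.013, 0.009, 2], [0.7, 0.2, 0, 0, 0, 0, 2], [0, 0, 0, 0, 0, 0, 2]]}}

```text
time: 4.4
position: [0.4617, -0.1282, 0.0457]
tool_rot: [0.002, 0.707, -0.001, 0.707]
ft_force: [0.4, 0.3, 0.0]
grip_width: 0.0204
```

```bash
python3 -c "
from h import *
plan([.4622,-.122,.0455],1)"
```

```text
[0.02, 0.62, 0.05] [-0.004, -0.001, -0.001]
```

Call:
{"method": "arm_command", "body": {"plan": [[0, 0.4, 0.05, 0, 0, 0, 2], [0, 0.4, 0, 0, 0, 0, 2], [0, 0.4, 0, 0, 0, 0, 2], [0, 0.2, 0, 0, 0, 0, 2], [0, 0, 0, 0, 0, 0, 2]]}}

```text
time: 5.03
position: [0.4624, -0.1129, 0.0457]
tool_rot: [0.001, 0.707, -0.001, 0.707]
ft_force: [0.2, -1.0, 0.1]
grip_width: 0.0196
```

```bash
python3 -c "
from h import *
plan([.4622,-.110,.0455],1); print(robot.get_obs()['ft_force'])
measure('wrist','w3')"
```

```text
[0.02, 0.29, -0.02] [-0.003, -0.001, -0.001]
[ 0.16712297 -1.04086593  0.06527699]
wrist {'stand': array([ 0.4636, -0.0595,  0.0446]), 'nred': 13577, 'ztop': np.float64(0.0408), 'bowl': array([ 0.4628, -0.0794,  0.0193]), 'nbowl': 3388, 'foot': array([ 0.4624, -0.0794,  0.0223]), 'nfoot': 362, 'knob': array([ 0.464 , -0.0991,  0.0247]), 'nknob': 277}
```

Contact now (−1 N in y). I'll push on gently, measuring part way.

Call:
{"method": "arm_command", "body": {"plan": [[0, 0.2, 0, 0, 0, 0, 2], [0, 0.2, 0, 0, 0, 0, 2], [0, 0.2, 0, 0, 0, 0, 2], [0, 0.2, 0, 0, 0, 0, 2], [0, 0, 0, 0, 0, 0, 2]]}}

```text
time: 5.7
position: [0.4628, -0.1052, 0.0458]
tool_rot: [0.001, 0.707, -0.001, 0.707]
ft_force: [-0.6, -0.2, 0.2]
grip_width: 0.0204
```

```bash
python3 -c "
from h import *
plan([.4622,-.0935,.0455],1); print(robot.get_obs()['ft_force'])
measure('wrist','w4'); measure('scene','s4')
a=cv2.imread('pics/w4.png')[60:340,160:480]; b=cv2.imread('pics/s4.png')[130:230,240:390]
cv2.imwrite('pics/c4.png',np.vstack([cv2.resize(a,(360,300)),cv2.resize(b,(360,240),interpolation=2)]))"
```

```text
[0.02, 1.17, -0.06] [-0.003, 0.0, 0.0]
[-0.62292181 -0.22958743  0.17169921]
wrist {'stand': array([ 0.4637, -0.0596,  0.0445]), 'nred': 12604, 'ztop': np.float64(0.0408), 'bowl': array([ 0.4637, -0.0766,  0.0196]), 'nbowl': 3423, 'foot': array([ 0.4634, -0.0751,  0.0216]), 'nfoot': 289, 'knob': array([ 0.4646, -0.0947,  0.0232]), 'nknob': 241}
scene {'stand': array([ 0.4636, -0.0594,  0.0448]), 'nred': 380, 'ztop': np.float64(0.0404), 'bowl': array([ 0.4624, -0.0747,  0.0178]), 'nbowl': 73, 'foot': array([ 0.4625, -0.0792,  0.0237]), 'nfoot': 55}
```

View pics/c4.png

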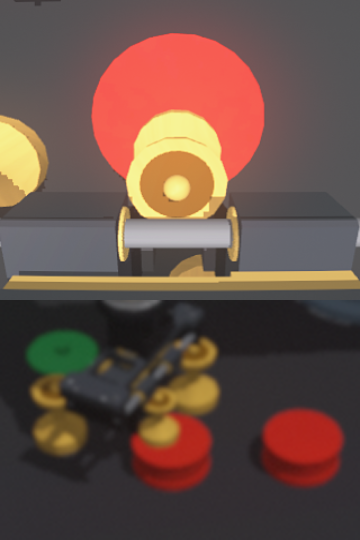

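The lamp is sliding upright with the foot centred between the fingertips, about 29.5 mm ahead of the TCP as the geometry predicts. Stand unmoved. About 15 mm remain.

Call:
{"method": "arm_command", "body": {"plan": [[0, 0.2, 0, 0, 0, 0, 2], [0, 0.2, 0, 0, 0, 0, 2], [0, 0.2, 0, 0, 0, 0, 2], [0, 0.2, 0, 0, 0, 0, 2], [0, 0.2, 0, 0, 0, 0, 2], [0, 0.2, 0, 0, 0, 0, 2], [0, 0, 0, 0, 0, 0, 2]]}}

```text
time: 6.68
position: [0.4633, -0.0927, 0.0458]
tool_rot: [0.001, 0.707, -0.001, 0.707]
ft_force: [0.6, -0.4, 0.1]
grip_width: 0.0201
```

```bash
python3 -c "
from h import *
plan([.4622,-.0893,.0455],1); print(robot.get_obs()['ft_force'])
measure('wrist','w5'); measure('scene','s5'); measure('side','d5')"
```

```text
[0.03, 0.34, -0.11] [-0.003, 0.001, 0.001]
[ 0.63315515 -0.37613636  0.06973091]
wrist {'stand': array([ 0.4637, -0.0596,  0.0445]), 'nred': 9944, 'ztop': np.float64(0.0407), 'bowl': array([ 0.4643, -0.0635,  0.0192]), 'nbowl': 3300, 'foot': array([ 0.4641, -0.0623,  0.0214]), 'nfoot': 230, 'knob': array([ 0.4636, -0.0821,  0.0231]), 'nknob': 223}
scene {'stand': array([ 0.4637, -0.0596,  0.0444]), 'nred': 330, 'ztop': np.float64(0.0402), 'bowl': array([ 0.4628, -0.0634,  0.0183]), 'nbowl': 77, 'foot': array([ 0.4623, -0.0655,  0.0236]), 'nfoot': 64}
side {'stand': array([ 0.4578, -0.0641,  0.0419]), 'nred': 98, 'ztop': np.float64(0.0407)}
```

Call:
{"method": "arm_command", "body": {"plan": [[0, 0.15, 0, 0, 0, 0, 2], [0, 0.15, 0, 0, 0, 0, 2], [0, 0, 0, 0, 0, 0, 2], [0, -0.3, 0, 0, 0, 0, 2], [0, -1.0, 0, 0, 0, 0, 2], [0, -1.5, 0, 0, 0, 0, 2], [0, -1.2, 0, 0, 0, 0, 2], [0, 0, 0, 0, 0, 0, 2]]}}

```text
time: 7.82
position: [0.4631, -0.1331, 0.0457]
tool_rot: [0.002, 0.707, -0.002, 0.707]
ft_force: [0.6, -0.8, 0.4]
grip_width: 0.02
```

```bash
python3 -c "
from h import *
measure('wrist','w6'); measure('scene','s6')"
```

```text
wrist {'stand': array([ 0.4637, -0.0596,  0.0447]), 'nred': 12664, 'ztop': np.float64(0.0408), 'bowl': array([ 0.464 , -0.0603,  0.0188]), 'nbowl': 3985, 'knob': array([ 0.4641, -0.0604,  0.0046]), 'nknob': 317}
scene {'stand': array([ 0.4634, -0.0596,  0.0446]), 'nred': 353, 'ztop': np.float64(0.0405), 'bowl': array([ 0.4636, -0.0604,  0.0184]), 'nbowl': 103, 'foot': array([ 0.4649, -0.0595,  0.0203]), 'nfoot': 52}
```

The lamp is within about 1 mm of the centre in both views. I'll rise clear and check from all three cameras.

Call:
{"method": "arm_command", "body": {"plan": [[-2, 0, 0, 0, 0, 0, 2], [-4, 0, 0, 0, 0, 0, 2], [-4, 0, 0, 0, 0, 0, 2], [-4, 0, 0, 0, 0, 0, 2], [0, 0, 0, 0, 0, 0, 2], [0, 0, 0, 0, 0, 0, 2]]}}

```text
time: 8.68
position: [0.4602, -0.1288, 0.1882]
tool_rot: [0.002, 0.709, 0.001, 0.705]
ft_force: [0.6, -0.2, 0.4]
grip_width: 0.0201
```

```bash
python3 -c "
from h import *
measure('wrist','w7'); measure('scene','s7'); measure('side','d7')
z0=cv2.imread('pics/scene0.png'); z1=cv2.imread('pics/s7.png')
cv2.imwrite('pics/c7.png',np.vstack([cv2.resize(z1[120:340,140:520],(700,300)),cv2.resize(cv2.imread('pics/w7.png')[50:300,110:530],(700,300))]))"
```

```text
wrist {'stand': array([ 0.464 , -0.0596,  0.0444]), 'nred': 4323, 'ztop': np.float64(0.0408), 'bowl': array([ 0.4652, -0.063 ,  0.0171]), 'nbowl': 778, 'knob': array([ 0.4644, -0.0606,  0.0047]), 'nknob': 39}
scene {'stand': array([ 0.4634, -0.0598,  0.0445]), 'nred': 348, 'ztop': np.float64(0.0403), 'bowl': array([ 0.4629, -0.0608,  0.0183]), 'nbowl': 97, 'foot': array([ 0.4641, -0.0606,  0.0207]), 'nfoot': 53}
side {'stand': array([ 0.461 , -0.0612,  0.0445]), 'nred': 362, 'ztop': np.float64(0.0412), 'bowl': array([ 0.4629, -0.0608,  0.0192]), 'nbowl': 89, 'foot': array([ 0.4622, -0.0616,  0.0213]), 'nfoot': 37}
```

View pics/c7.png

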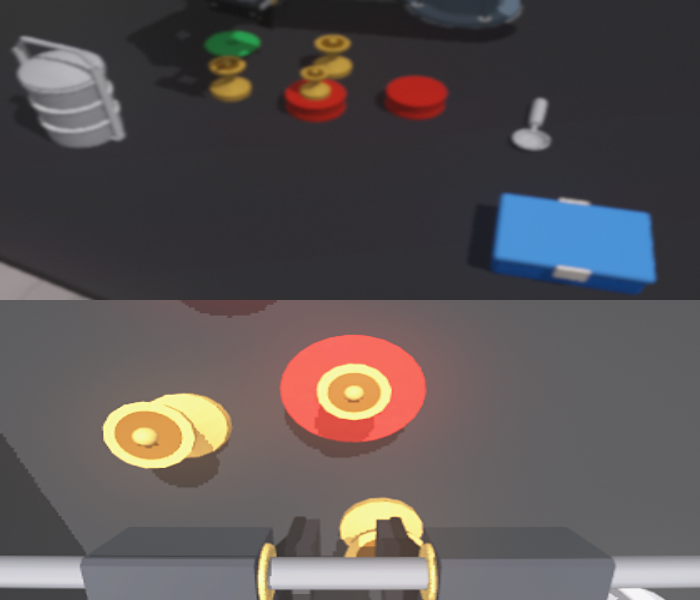

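The picture shows the lamp upright in the middle of its stand, at (315,85) in the top part and (353,390) in the bottom part. The other objects are unmoved and the hand is clear. Handing in.

```bash
python3 -c "
from rig import workorder; print(workorder.hand_in())"
```

```text
the job is handed in; nothing more can be done
None
```

I slid the small lamp about 19 mm to the middle of the farther red stand and handed the job in at about 9 s. I pushed low on the foot rim with the two fingertips 2 cm apart, then backed off and raised the hand to z ≈ 0.19 m. The largest push force I read was about 1 N.

- **Lamp position:** The last checks put the lamp 1 to 2 mm from the stand's centre, standing upright. One reading disagreed: the last wrist-camera fit of the bowl gave 3.6 mm. That fit was poor, with a radius of 17 mm instead of 19 mm. The knob in the same picture gave about 1 mm.
- **Everything else:** By camera measurement the stand stayed within about 1 mm of its start. The tiffin, lunchbox, teaspoon and lid looked unmoved, but I checked those by eye only.

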